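# Shut and pin the flow-cell clamp

### The job

On the bench is a flow-cell clamp: a metal base with a small open drawer in front and a raised hinged lid. First push the drawer fully home past its detent, then fold the lid down onto its two spring bumpers, then take the locking pin from its stand and push it all the way down through the hole in the lid, the drawer and the base. The bumpers push the lid up, so finish while still holding the pin by its head and pressing it down firmly, so that the pin keeps the lid fully shut; do not let go.

Things in the scene. Friction and masses are not known exactly. Their poses are not given: they have to be found in the camera images.
- jig: Flow-cell clamp, fixed to the bench, plain aluminium, base 150 x 116 mm (ears on the sides to 174 mm), 34 mm high without the lid. Origin: centre of the underside of the base, on the bench. Its x axis points from the drawer's side (front, towards the robot) to the hinge (back), y to the left, z up.
- drawer (a joint): Drawer of the clamp (steel tray carrying a glass flow cell), slides along the clamp's x: 0 = fully home, grows as it is pulled out to the front (limit 0.065 m). It stays where it is left. A spring detent has to be overcome at about 7 mm before home (about 4 N); past it the drawer snaps home.
- drawer_front (a point): Centre of the outer face of the drawer's front panel (112 mm wide, 29 mm high from 4 to 33 mm over the bench, 8 mm thick); moves with the drawer. When home it lies 84 mm in front (-x) of the clamp's origin.
- lid (a joint): Lid of the clamp: angle in rad, 0 = fully shut and level, grows as it opens upward, about the hinge at the back. Starts steeply raised, its free end up. A stiff hinge holds it where it is left; about 1 to 3 N at the free end moves it. Left alone after closing it rests ajar at 0.03 to 0.06 on two small spring bumpers (on the side walls of the base); from 0.05 on these resist, and about 7 N down at the pin hole shuts it to 0.
- lid_hinge (a point): Mid-point of the hinge axis, 40 mm over the bench, 70 mm behind (+x) the clamp's origin; the hinge axis is the clamp's y. The lid reaches 145 mm from it: a 112 mm wide plate out to 95 mm, then a 40 mm wide tongue with the pin hole at 125 mm. Lid 10 mm thick: the outer (upper) face lies 6 mm above the hinge axis when shut, the inner face 4 mm below it.
- lid_hole (a point): Mouth of the 14 mm hole in the lid's tongue, on the outer face; moves with the lid. Shut: 46 mm over the bench.
- base_hole (a point): Mouth of the 12.5 mm hole in the base plate, 14 mm over the bench, through 14 mm to the bench; 55 mm in front (-x) of the clamp's origin; vertical, straight below the lid's hole when the lid is shut. The drawer's own 13.5 mm hole lies over it, 16 to 22 mm over the bench, only when the drawer is home.
- pin_grip (a point): Locking pin (metal, 0.09 kg): grip point on its axis in the head, 25 mm above the shoulder. The head is a round cylinder 24 mm across and 42 mm tall, above a round shank 10 mm across and 42 mm long with a chamfered tip; the head's flat underside is the shoulder that bears on the lid. z axis along the pin, up. It starts upright in its stand.
- pin_tip (a point): Foot of the pin's shank, on its axis, 67 mm below the grip point, 42 mm below the shoulder. Pinned and lid shut: 4 mm over the bench.
- pin_stand: Black block 60 x 60 x 50 mm, fixed on the bench, origin at the centre of its underside; the pin stands in a 13 mm hole in the middle of its top, shoulder on the top face (50 mm over the bench).
Things that resemble listed ones, but are neither listed nor needed, are in the scene too. There is more than one size of the part that bears pin_grip; the job needs the smallest.

How it is judged:
On the way, in this order (a step that is already met when the one before it is completed fails the run):
1. the drawer is home past its detent (value of joint drawer below 0.002 m), for 0.2 s.
2. the lid is down on its bumpers, the drawer still home (value of joint lid below 0.08 rad and value of joint drawer below 0.002 m), for 0.2 s.
At the end, for the whole second after the job is handed in: Drawer home (within 3 mm); pin upright in the base hole (tip within 4 mm of its axis, below 8 mm over the bench); the gripper still holds the pin (over 2 N) and presses it down so that the lid stays fully shut (under 0.015 rad against its bumpers) (value of joint drawer below 0.003 m and value of joint lid below 0.015 rad and horizontal distance between pin_tip and base_hole below 0.004 m and z of pin_tip in the frame of jig below 0.008 m and angle between pin_tip's own z axis and vertical below 0.1 rad and contact force between the fingers and pin above 2 N); the arm keeps its last pose, push and grip.
It also fails if it takes over 61 s, if anything falls off the work surface, if the arm or the gripper's body presses on something with over 40 N, if the wrist force passes 120 N, or if a joint passes its speed limit or range.

### The arm

A 7-joint arm with a two-finger parallel gripper is mounted at the origin on a cart in front of the work surface, level with it; the furniture and walls round the work are solid. World frame = base frame: x ahead of the robot, y to its left, z up, the work surface at z = 0. Lengths are in m, angles in rad, forces in N, time in s.
With the tool pointing down it reaches from about 0.4 to 0.875 m from the base axis. Payload 19.3 kg.
Tool frame: the origin (TCP) lies at the very end of the fingers, on their centre line; the grasp point (between the pads) lies 19 mm behind it; z points along the fingers, y is the direction in which the jaws open and shut (so a half turn about z gives the same grasp; the last joint's range is limited). The gripper opens to 85 mm and grips with 20 to 120 N. Pads are 22 mm wide; open, the fingers measure 114 mm over their backs; the gripper's body (76 mm by 85 mm) begins 54 mm behind the grasp point. The pads swing forward as they close: fully open they stand 13 mm farther back than shut.
Start: joints at [-1.353, 0.521, -0.036, 1.599, 0.021, 1.021, -0.113], TCP at [0.177, 0.599, 0.199] pointing down, gripper open.
Joint ranges: [-2.91, 2.91], [-0.3, 2.13], [-1.5, 1.42], [0.17, 2.43], [-1.26, 4.41], [0.16, 1.93], [-2.52, 2.52]. Speed limits (rad/s): [1.89, 1.89, 2.39, 2.39, 3.01, 3.01, 3.01].

### API

Orientations are given as [roll, pitch, yaw] about the fixed x, y, z axes, in that order (R = Rz(yaw) Ry(pitch) Rx(roll)).
In Python, from workcell import bot, grab_frame, calibration, workorder gives the robot as it stands.
- The arm moves only by the tool move_arm, never from a script. Its arguments are lists of equal length, an entry for each row: "jaw": the closure in counts, from 0 (fully open) to 255 (shut); "dp": the shift along the tool's x, y, z in units of 800 mm (1.0 is 800 mm), a list of three; "rotation": the turn, a rotation vector about the tool's x, y, z in units of pi rad (1.0 is pi rad), a list of three. In form: {"jaw": [jaw, ...], "dp": [[dx, dy, dz], ...], "rotation": [[rx, ry, rz], ...]}. A call has 1 to 10 rows; each row shifts and turns the commanded pose from where the row before left it, along the tool's axes as they then stand; what a row does not reach is not made up. A row lasts 1/8 s, in which the tool goes at most 62.5 mm and 10.7 degrees, less where a joint would pass 70% of its speed; a pose out of reach is approached as far as the arm can. A call with a number of a shift or a turn outside -1 to 1 is refused whole. A call with a gripper value outside its range is refused whole. The fingers move at their own pace and stop on an object; "squeeze" is the grip in N (left out, the last holds). Time passes only in rows, so rows that do not move let the fingers close. It gives the time, the measured TCP pose, the force and the opening at its end, in the units of the state.
- bot.observe(): the state, without advancing time (a new reading comes with each control period).
- grab_frame(name): name is "scene" or "side" or "wrist"; returns the picture (420x560x3 uint8, blue, green, red); there is no depth.
- calibration(name): a dict with "camera_matrix" (3x3 intrinsics, pixels), "T" (4x4, takes a point from camera to world coordinates). Camera axes: x right, y down, z forward; pixel columns grow to the right and rows downward; lengths in m; the calibration is good to about 2 mm. A picture is of the moment at which its call begins: read the wrist's pose just before it. calibration takes no time and is no camera call; for the wrist camera it gives the pose at the moment of the call.
- workorder.job_done(): hands the job in, once; it reports no verdict.
The state is a dict: "clock": time; "qpos": joint angles; "qd": joint speeds; "joint_efforts": joint torques, N m; "position": TCP position; "tool_rot": TCP orientation; "force": force on the tool from outside, world axes, zero at the start; "moment": the same for the moment, N m; "grip_width": finger opening in m.
Only numpy, scipy, OpenCV 4.12 (cv2) and the standard library are available. Lean on these libraries where they do the work, as an engineer would, in place of code of your own. Each camera call takes 0.05 s, during which the arm holds its last target. There are 200 camera calls.

## Working session

There is one attempt and no reset: what is moved stays moved. The work goes in short steps, Python scripts to look and compute and a tool call to move; the robot and the scene stay as the last step left them, time stands still between calls to the robot, and variables do not carry over. Pictures are saved under pics/ and viewed, about 8 in all and at most 12, crops included, and the job is handed in when it is done.

Besides the shell and the picture viewer there is one more tool, called after ">>>" as name(argument=value, ...) on one line, values as JSON. move_arm: Moves the arm, as the interface text tells. Shifts and turns lie within -1 to 1; 1 stands for 800 mm of shift or pi rad of turn. Its arguments: {"type":"object","properties":{"jaw":{"type":"array","items":{"type":"number"}},"dp":{"type":"array","items":{"type":"array","items":{"type":"number","minimum":-1,"maximum":1}}},"rotation":{"type":"array","items":{"type":"array","items":{"type":"number","minimum":-1,"maximum":1}}},"squeeze":{"type":"number"}},"required":["jaw","dp","rotation"]}

```bash
mkdir -p pics; ls
cat > h.py <<'E'
import numpy as np, cv2, json
from scipy.spatial.transform import Rotation as R
from workcell import bot, grab_frame, calibration, workorder
def cal(n):
    c=calibration(n); return np.array(c["camera_matrix"]),np.array(c["T"])
def proj(K,T,p):
    q=np.linalg.inv(T)@np.r_[p,1]; u=K@q[:3]; return u[:2]/u[2]
def ray(K,T,uv):
    d=T[:3,:3]@np.linalg.solve(K,np.r_[uv,1.]); return T[:3,3],d/np.linalg.norm(d)
def onz(K,T,uv,z):
    o,d=ray(K,T,uv); return o+d*(z-o[2])/d[2]
def tri(*v):  # v: (K,T,uv)
    A=0;b=0
    for K,T,uv in v:
        o,d=ray(K,T,uv); P=np.eye(3)-np.outer(d,d); A=A+P; b=b+P@o
    p=np.linalg.solve(A,b); return p,[np.linalg.norm(proj(K,T,p)-uv) for K,T,uv in v]
E
python3 - <<'E'
from h import *
s=bot.observe(); print({k:np.round(v,3) for k,v in s.items()})
for n in("scene","side","wrist"):
    K,T=cal(n); print(n,K.round(1).tolist(),T.round(3).tolist())
    cv2.imwrite(f"pics/{n}0.png",grab_frame(n))
a=cv2.imread("pics/scene0.png");b=cv2.imread("pics/side0.png")
cv2.imwrite("pics/a.png",cv2.resize(a,(800,600)));cv2.imwrite("pics/b.png",cv2.resize(b,(800,600)))
E
```

```text
pics
{'clock': np.float64(0.0), 'qpos': array([-1.353,  0.522, -0.036,  1.6  ,  0.021,  1.021, -0.113]), 'qd': array([ 0.   , -0.001, -0.001,  0.002,  0.002,  0.001,  0.001]), 'joint_efforts': array([-0.0000e+00, -9.2712e+01,  1.9800e+00, -3.6994e+01,  1.8000e-02,
        8.0000e-03,  0.0000e+00]), 'position': array([0.177, 0.599, 0.199]), 'tool_rot': array([-3.14 ,  0.   ,  2.854]), 'force': array([ 0.31 , -0.767,  0.2  ]), 'moment': array([0.029, 0.044, 0.063]), 'grip_width': np.float64(0.086)}
scene [[448.2, 0.0, 281.0], [0.0, 448.2, 208.3], [0.0, 0.0, 1.0]] [[0.718, -0.474, 0.509, 0.066], [-0.696, -0.51, 0.506, -0.423], [0.02, -0.718, -0.696, 0.718], [0.0, 0.0, 0.0, 1.0]]
side [[489.6, 0.0, 282.0], [0.0, 489.6, 211.4], [0.0, 0.0, 1.0]] [[0.961, -0.149, 0.235, 0.293], [-0.277, -0.572, 0.772, -0.695], [0.02, -0.806, -0.591, 0.643], [0.0, 0.0, 0.0, 1.0]]
wrist [[356.9, 0.0, 279.5], [0.0, 356.9, 212.0], [0.0, 0.0, 1.0]] [[0.285, 0.919, 0.273, 0.108], [0.959, -0.273, -0.082, 0.621], [-0.0, 0.285, -0.958, 0.374], [0.0, 0.0, 0.0, 1.0]]
```

View pics/a.png

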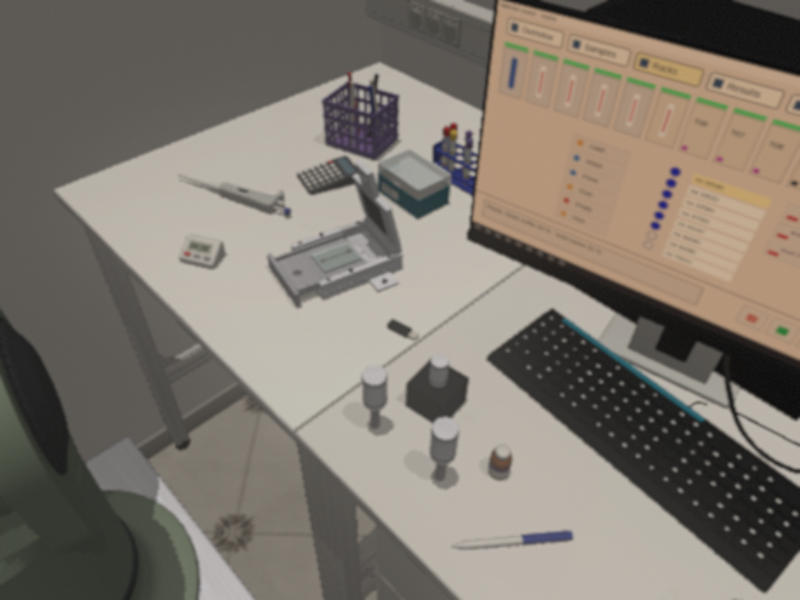

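View pics/b.png

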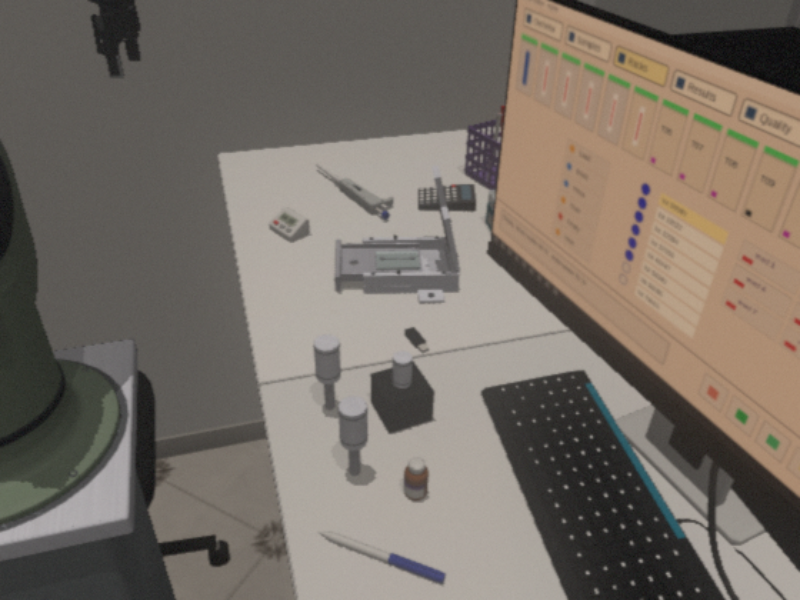

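The scene view shows the clamp at about (335,255), with the drawer out towards the robot and the lid raised. The pin in the black stand is at (439,370), with two larger free-standing decoys at (375,395) and (443,450). In the side view the clamp is at (395,265) and the stand at (402,385). Next I'll enlarge crops of the clamp and stand from both views.

Run:
```python
import cv2, numpy as np
a=cv2.imread("pics/scene0.png");b=cv2.imread("pics/side0.png")
def c(im,x,y,w,h,s): return cv2.resize(im[y:y+h,x:x+w],None,fx=s,fy=s,interpolation=cv2.INTER_CUBIC)
o=np.zeros((600,800,3),np.uint8)
A=c(a,180,110,110,110,3.6);o[:A.shape[0],:A.shape[1]]=A      # scene jig
B=c(b,225,115,110,110,3.6);o[:B.shape[0],400:400+B.shape[1]]=B
C=c(a,250,235,100,55,3.6);o[400:400+C.shape[0],:C.shape[1]]=C
D=c(b,215,235,100,55,3.6);o[400:400+D.shape[0],400:400+D.shape[1]]=D
cv2.imwrite("pics/c.png",o)
```

```text
(no output)
```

View pics/c.png

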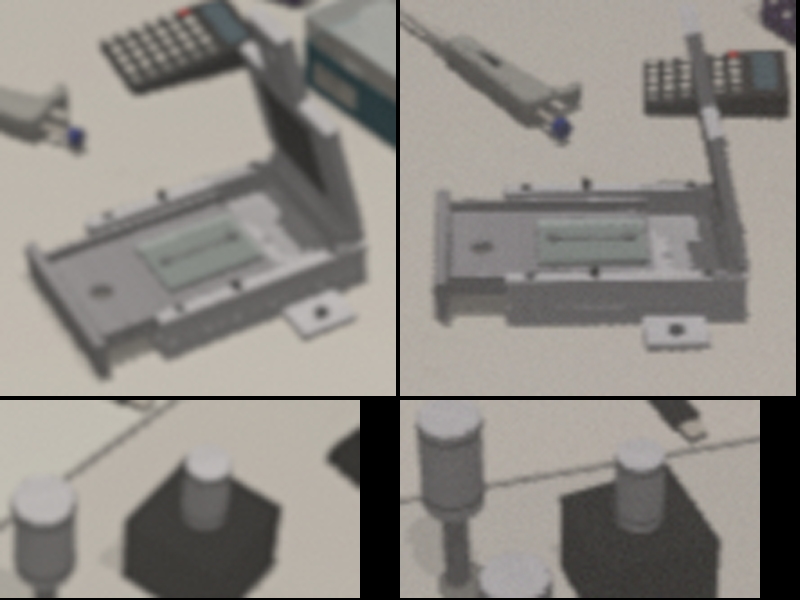

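The crops show the drawer front panel edge, the drawer hole at scene (102,291) and side (82,246) in crop pixels, the bumpers, the hinge end, and the pin head in the stand.

Run:
```python
from h import *
S=cal("scene");D=cal("side")
J=dict(front_left=((30,250),(35,195)),front_near=((103,352),(37,290)),dhole=((102,291),(82,246)),bumpL=((162,195),(186,183)),bumpR=((237,286),(194,272)),rr_top=((365,252),(345,270)),rf_bot=((165,355),(107,325)),rf_top=((163,315),(107,285)),rr_bot=((365,283),(345,320)))
for k,(a,b) in J.items():
    print(k,*[x if isinstance(x,list) else x.round(4) for x in tri((*S,np.array([180,110])+np.array(a)/3.6),(*D,np.array([225,115])+np.array(b)/3.6))])
print("pintop",tri((*S,[308,252.2]),(*D,[281.7,250.3])))
for n,uv in(("lidtip s",None),): pass
```

```text
front_left [0.4727 0.2869 0.0377] [np.float64(0.42440333616940484), np.float64(0.4165053124093196)]
front_near [0.4524 0.1842 0.0331] [np.float64(0.20828065766534606), np.float64(0.2072251874421994)]
dhole [0.4923 0.2384 0.0239] [np.float64(0.12187320365679308), np.float64(0.12161307881127242)]
bumpL [0.5714 0.2738 0.0387] [np.float64(0.08828091182671674), np.float64(0.08929327217156303)]
bumpR [0.5474 0.1694 0.0396] [np.float64(0.02458207508237509), np.float64(0.025218083421533588)]
rr_top [0.6331 0.1403 0.0415] [np.float64(1.7778360807057627), np.float64(1.8811166653023406)]
rf_bot [0.496  0.1821 0.0017] [np.float64(0.6999212490083296), np.float64(0.709121943545468)]
rf_top [0.4974 0.1832 0.0326] [np.float64(1.3878883995838154), np.float64(1.400357238735237)]
rr_bot [6.407e-01 1.482e-01 6.000e-04] [np.float64(0.3314244709827719), np.float64(0.35217313763837627)]
pintop (array([ 0.48012939, -0.08404737,  0.09226417]), [np.float64(0.1992315838249222), np.float64(0.21145397444828032)])
```

>>> move_arm(jaw=[255, 255, 255, 255, 255, 255, 255, 255, 255], dp=[[0, 0, 0], [-0.051, -0.044, 0], [-0.051, -0.044, 0], [-0.051, -0.044, 0], [-0.051, -0.044, 0], [-0.051, -0.044, 0], [-0.051, -0.044, 0], [-0.051, -0.044, 0], [-0.051, -0.044, 0]], rotation=[[0, 0, -0.023], [0, 0, 0], [0, 0, 0], [0, 0, 0], [0, 0, 0], [0, 0, 0], [0, 0, 0], [0, 0, 0], [0, 0, 0]])

```text
clock: 1.27
position: [0.4368, 0.2529, 0.1995]
tool_rot: [3.142, 0.0, 2.926]
force: [0.7, 1.5, 0.6]
grip_width: 0.0003
```

Run:
```python
from h import *
s=bot.observe(); print(s["clock"],s["position"],s["tool_rot"])
K,T=cal("wrist"); np.savez("w1",K=K,T=T); im=grab_frame("wrist"); cv2.imwrite("pics/w1.png",im)
cv2.imwrite("pics/w1b.png",cv2.resize(im,(800,600),interpolation=cv2.INTER_CUBIC))
```

```text
1.275 [0.43683477 0.2528601  0.19953331] [3.14150286e+00 4.94292829e-05 2.92617551e+00]
```

View pics/w1b.png

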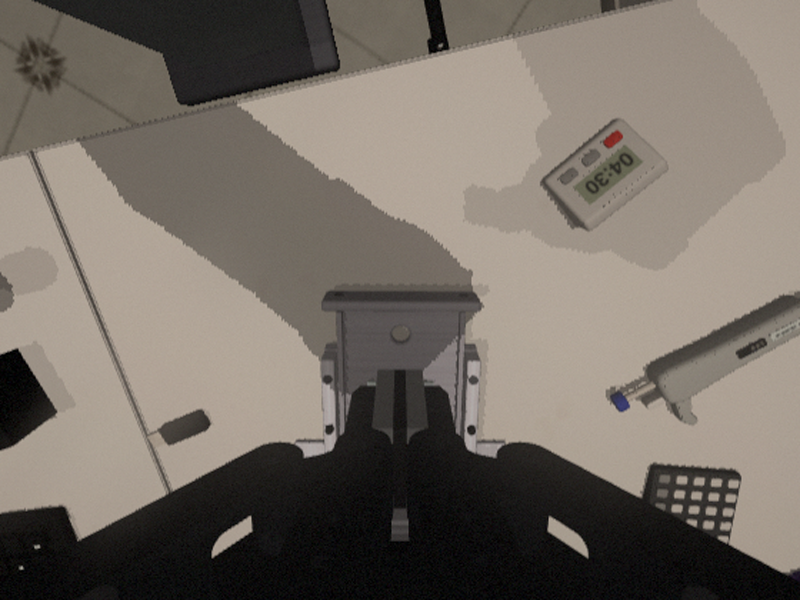

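The wrist view is aligned with the clamp. The panel's outer edge runs from (323,293) to (481,291), the drawer hole is at (400,333), and there are bumper dots at (329,380) and (474,379).

Run:
```python
from h import *
w=np.load("w1.npz");K,T=w["K"],w["T"];S=cal("scene");D=cal("side")
f=lambda u,v,z:onz(K,T,np.array([u,v])*.7,z)
L,Rr,h=f(323,293,.033),f(481,291,.033),f(400,333,.022);b1,b2=f(329,380,.039),f(474,379,.039)
v=L-Rr;
print("L",L,"R",Rr,"w",np.linalg.norm(v),"yaw",np.arctan2(-v[0],v[1]))
v=b1-b2 if b1[1]>b2[1] else b2-b1; print("bump yaw",np.arctan2(-v[0],v[1]),(b1+b2)/2,np.linalg.norm(v))
print("hole",h, "front mid",(L+Rr)/2)
c=lambda a,b:((*S,np.array([180,110])+np.array(a)/3.6),(*D,np.array([225,115])+np.array(b)/3.6))
print("hole tri3",tri((K,T,np.array([400,333])*.7),*c((102,291),(82,246))))
print("lidtip", tri(*c((268,18),(293,12))))
for u in (f(323,345,.034),f(478,345,.034)): print("walls front", u)
```

```text
L [0.44735974 0.19737136 0.033     ] R [0.46955826 0.30494332 0.033     ] w 0.10983851831125137 yaw 2.9380894553025847
bump yaw -0.20922821406784298 [0.52052913 0.23721926 0.039     ] 0.10431943437364179
hole [0.49163194 0.24250169 0.022     ] front mid [0.458459   0.25115734 0.033     ]
hole tri3 (array([0.49313171, 0.24197914, 0.02088188]), [np.float64(1.0617886318518297), np.float64(0.5112591309879851), np.float64(0.3199319355067699)])
lidtip (array([0.61951504, 0.2162781 , 0.18318296]), [np.float64(0.23715049335556776), np.float64(0.2409813060573926)])
walls front [0.48443653 0.18769197 0.034     ]
walls front [0.50826778 0.29593584 0.034     ]
```

>>> move_arm(jaw=[255, 255, 255, 255, 255, 255, 255, 255], dp=[[0.006, 0, 0], [0, 0, 0.076], [0, 0, 0.076], [0, 0, 0.075], [0, 0, 0], [-0.02, 0, 0], [-0.02, 0, 0], [0, 0, 0]], rotation=[[0, 0, -0.0025], [0, 0, 0], [0, 0, 0], [0, 0, 0], [0, 0, 0], [0, 0, 0], [0, 0, 0], [0, 0, 0]])

```text
clock: 2.33
position: [0.4652, 0.2487, 0.0197]
tool_rot: [3.139, 0.003, 2.932]
force: [-0.6, 0.1, -0.7]
grip_width: -0.0005
```

>>> move_arm(jaw=[255, 255, 255, 255], dp=[[-0.01, 0, 0], [-0.01, 0, 0], [0, 0, 0], [0, 0, 0]], rotation=[[0, 0, 0], [0, 0, 0], [0, 0, 0], [0, 0, 0]])

```text
clock: 2.82
position: [0.4781, 0.2455, 0.0178]
tool_rot: [-3.141, -0.0, 2.934]
force: [-0.3, -0.6, 0.4]
grip_width: 0.0003
```

>>> move_arm(jaw=[255, 255, 255, 255], dp=[[-0.005, 0, 0], [-0.005, 0, 0], [0, 0, 0], [0, 0, 0]], rotation=[[0, 0, 0], [0, 0, 0], [0, 0, 0], [0, 0, 0]])

```text
clock: 3.32
position: [0.4861, 0.2439, 0.0179]
tool_rot: [-3.142, -0.0, 2.934]
force: [0.5, -0.4, -0.4]
grip_width: -0.0002
```

>>> move_arm(jaw=[255, 255, 255], dp=[[-0.005, 0, 0], [0, 0, 0], [0, 0, 0]], rotation=[[0, 0, 0], [0, 0, 0], [0, 0, 0]])

```text
clock: 3.7
position: [0.49, 0.243, 0.0179]
tool_rot: [-3.142, -0.0, 2.934]
force: [0.2, 0.6, 1.2]
grip_width: -0.0003
```

>>> move_arm(jaw=[255, 255, 255], dp=[[-0.005, 0, 0], [0, 0, 0], [0, 0, 0]], rotation=[[0, 0, 0], [0, 0, 0], [0, 0, 0]])

```text
clock: 4.08
position: [0.4939, 0.2422, 0.0179]
tool_rot: [-3.142, -0.0, 2.934]
force: [0.5, 1.1, -0.6]
grip_width: -0.0001
```

Run:
```python
from h import *
s=bot.observe(); print(s["clock"],s["position"],s["force"])
a=grab_frame("scene");b=grab_frame("side");cv2.imwrite("pics/scene1.png",a);cv2.imwrite("pics/side1.png",b)
def c(im,x,y,w,h,s): return cv2.resize(im[y:y+h,x:x+w],None,fx=s,fy=s,interpolation=cv2.INTER_CUBIC)
cv2.imwrite("pics/d.png",np.hstack([c(a,180,110,110,110,3.6),c(b,225,115,110,110,3.6)]))
```

```text
4.075 [0.49393979 0.24217922 0.01786466] [ 0.5477572   1.12345402 -0.57765067]
```

View pics/d.png

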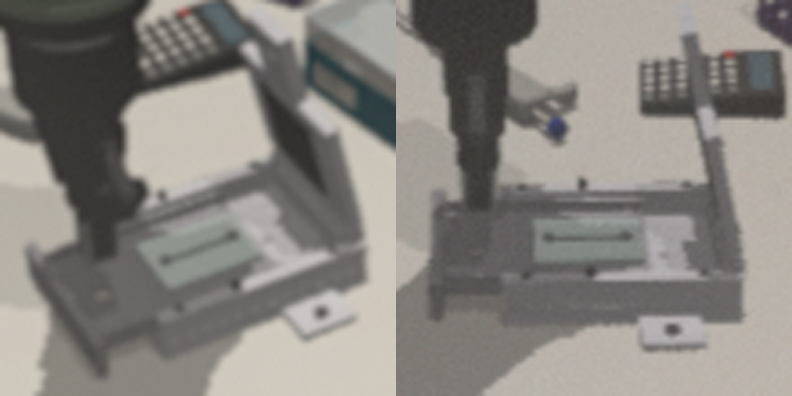

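The drawer has not moved. The fingertip shows at scene crop (100,260), behind the front panel, so I'm checking the projections against the measured TCP.

Run:
```python
from h import *
s=bot.observe();p=s["position"];print(p,s["tool_rot"],s["qpos"].round(3) if hasattr(s["qpos"],"round") else s["qpos"])
for n,o in(("scene",(180,110)),("side",(225,115))):
    c=cal(n)
    for q in(p,p+[0,0,.05],[.177,.599,.199],[.4925,.242,.022]): u=proj(*c,np.array(q));print(n,u,(u-o)*3.6)
S=cal("scene");D=cal("side")
c=lambda a,b:((*S,np.array([180,110])+np.array(a)/3.6),(*D,np.array([225,115])+np.array(b)/3.6))
print("tip seen",tri(*c((98,262),(83,212))))
K,T=cal("wrist");print(T.round(3).tolist(),proj(K,T,p)/.7)
```

```text
[0.49389561 0.24218224 0.01787046] [-3.14151539e+00 -7.69107269e-05  2.93385781e+00] [-0.577  0.667  0.019  1.927 -0.022  0.547  0.82 ]
scene [208.16045294 191.52252039] [101.37763059 293.48107339]
scene [206.08312133 174.96730152] [ 93.8992368  233.88228545]
scene [-26.54579117 112.06786309] [-743.56484821    7.44430713]
scene [207.55964441 190.50897657] [ 99.21471986 289.83231564]
side [248.08912901 184.64866122] [ 83.12086442 250.73518037]
side [247.61763801 166.15632426] [ 81.42349685 184.16276734]
side [92.03686581 66.37822943] [-478.66728308 -175.03837405]
side [247.48152098 183.28042325] [ 80.93347553 245.8095237 ]
tip seen (array([0.49345888, 0.2401774 , 0.04753927]), [np.float64(0.44768361103624305), np.float64(0.44521055091114164)])
[[0.207, 0.938, 0.279, 0.423], [0.978, -0.199, -0.059, 0.258], [0.001, 0.285, -0.959, 0.193], [0.0, 0.0, 0.0, 1.0]] [396.45772438 355.10406777]
```

Run:
```python
from h import *
o=[]
im=grab_frame("wrist"); 
for n,(x,y) in(("scene",(190,165)),("side",(230,155))):
    for k in "01":
        i=cv2.imread(f"pics/{n}{k}.png")[y:y+40,x:x+45]; i=cv2.convertScaleAbs(i,alpha=1.6,beta=-30)
        o.append(cv2.resize(i,(338,300),interpolation=cv2.INTER_NEAREST))
L=np.vstack([np.hstack(o[:2]),np.hstack(o[2:])])
cv2.imwrite("pics/e.png",np.hstack([L[:, :],])); 
w=cv2.resize(im,(676,507))
cv2.imwrite("pics/w2.png",w)
```

```text
(no output)
```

View pics/e.png

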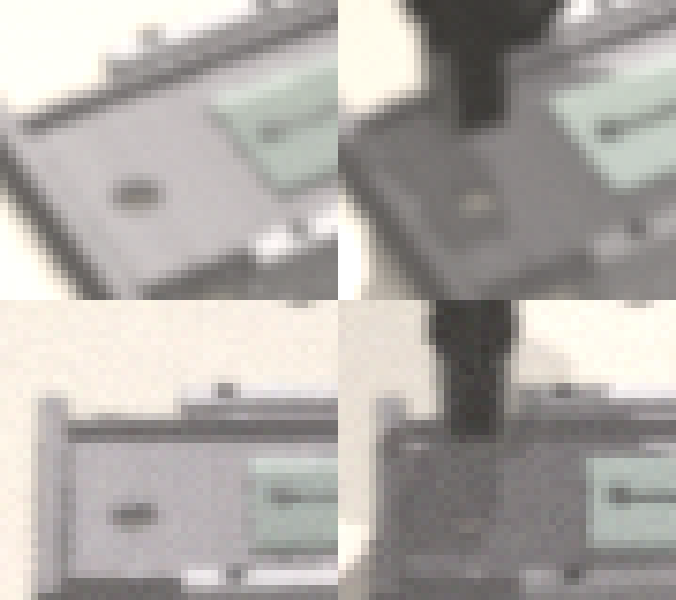

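The fingertip really ends near z 0.047, about 29 mm above the reported TCP. That fits its passing over the 33 mm panel without contact. I'll back off, go lower and watch the force.

>>> move_arm(jaw=[255, 255, 255, 255, 255], dp=[[0.04, 0, 0], [0.04, 0, 0], [0, 0, 0.02], [0, 0, 0.0175], [0, 0, 0]], rotation=[[0, 0, 0], [0, 0, 0], [0, 0, 0], [0, 0, 0], [0, 0, 0]])

```text
clock: 4.85
position: [0.4314, 0.2546, -0.0133]
tool_rot: [-3.14, -0.001, 2.933]
force: [0.1, 0.2, 0.6]
grip_width: -0.0002
```

>>> move_arm(jaw=[255, 255, 255, 255, 255], dp=[[-0.015, 0, 0], [-0.015, 0, 0], [-0.01, 0, 0], [0, 0, 0], [0, 0, 0]], rotation=[[0, 0, 0], [0, 0, 0], [0, 0, 0], [0, 0, 0], [0, 0, 0]])

```text
clock: 5.48
position: [0.4625, 0.2488, -0.0121]
tool_rot: [3.142, -0.0, 2.934]
force: [0.0, 0.1, 0.2]
grip_width: -0.0
```

Run:
```python
from h import *
s=bot.observe(); print(s["clock"],s["position"],s["force"])
o=[]
for n,(x,y) in(("scene",(180,155)),("side",(220,150))):
    f=grab_frame(n);cv2.imwrite(f"pics/{n}2.png",f)
    i=f[y:y+70,x:x+70]; i=cv2.convertScaleAbs(i,alpha=1.5,beta=-20)
    o.append(cv2.resize(i,(400,400),interpolation=cv2.INTER_CUBIC))
cv2.imwrite("pics/f.png",np.hstack(o))
```

```text
5.475 [ 0.46247387  0.24882949 -0.01207161] [0.02631326 0.13199488 0.24065145]
```

View pics/f.png

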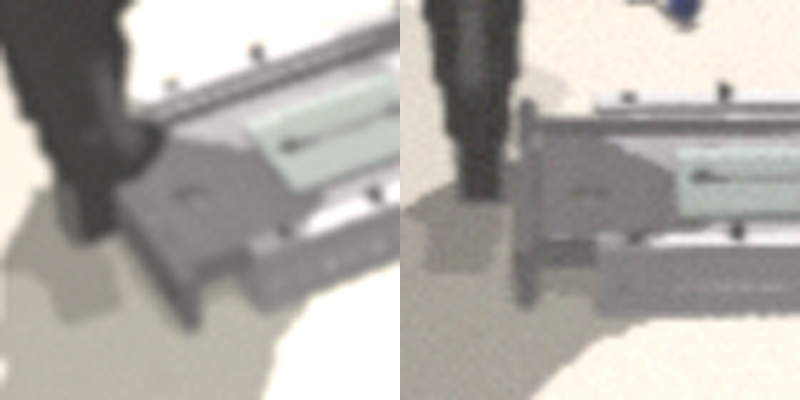

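The finger is now in front of the panel. The tip is at (85,240) in the left crop and (82,200) in the right, a few mm short of the panel, and the drawer has not moved.

Run:
```python
from h import *
S=cal("scene");D=cal("side")
c=lambda a,b:((*S,np.array([180,155])+np.array(a)/5.714),(*D,np.array([220,150])+np.array(b)/5.714))
print("tip centre",tri(*c((85,238),(82,198))), "reported",bot.observe()["position"])
print("panel near bottom", tri(*c((192,328),(123,305))),"top mid",tri(*c((150,250),(122,160))))
```

```text
tip centre (array([0.46266216, 0.25110967, 0.01637938]), [np.float64(0.38866576978597484), np.float64(0.38397271758168766)]) reported [ 0.4623602   0.24893645 -0.01207215]
panel near bottom (array([0.4664076 , 0.18815497, 0.00674016]), [np.float64(0.15639357150622935), np.float64(0.1567536182130175)]) top mid (array([0.46330267, 0.19786276, 0.05808944]), [np.float64(4.797996496734445), np.float64(4.757173457287218)])
```

>>> move_arm(jaw=[255, 255, 255, 255], dp=[[-0.01, 0, 0], [-0.01, 0, 0], [0, 0, 0], [0, 0, 0]], rotation=[[0, 0, 0], [0, 0, 0], [0, 0, 0], [0, 0, 0]])

```text
clock: 6.08
position: [0.4783, 0.2454, -0.0122]
tool_rot: [-3.142, -0.0, 2.934]
force: [-0.9, -0.2, -0.8]
grip_width: -0.0
```

>>> move_arm(jaw=[255, 255, 255], dp=[[-0.01, 0, 0], [0, 0, 0], [0, 0, 0]], rotation=[[0, 0, 0], [0, 0, 0], [0, 0, 0]])

```text
clock: 6.45
position: [0.4862, 0.2438, -0.0121]
tool_rot: [3.142, 0.0, 2.934]
force: [-0.0, -0.8, -0.6]
grip_width: 0.0001
```

>>> move_arm(jaw=[255, 255, 255], dp=[[-0.005, 0, 0], [0, 0, 0], [0, 0, 0]], rotation=[[0, 0, 0], [0, 0, 0], [0, 0, 0]])

```text
clock: 6.82
position: [0.4874, 0.2435, -0.0124]
tool_rot: [-3.14, -0.004, 2.935]
force: [-15.5, 3.5, 8.6]
grip_width: -0.0001
```

>>> move_arm(jaw=[255, 255, 255], dp=[[-0.005, 0, 0], [0, 0, 0], [0, 0, 0]], rotation=[[0, 0, 0], [0, 0, 0], [0, 0, 0]])

```text
clock: 7.2
position: [0.4875, 0.2435, -0.0126]
tool_rot: [-3.138, -0.01, 2.937]
force: [-38.0, 7.3, 25.3]
grip_width: 0.0001
```

>>> move_arm(jaw=[255, 255, 255], dp=[[-0.005, 0, 0], [0, 0, 0], [0, 0, 0]], rotation=[[0, 0, 0], [0, 0, 0], [0, 0, 0]])

```text
clock: 7.58
position: [0.4875, 0.2433, -0.0128]
tool_rot: [-3.136, -0.016, 2.939]
force: [-61.0, 11.6, 42.7]
grip_width: -0.0004
```

A hard stop at x 0.4875 matches the predicted home position of 0.4886. I'll relax, lift and look.

>>> move_arm(jaw=[255, 255, 255, 255, 255, 255, 255], dp=[[0.015, 0, 0], [0.02, 0, 0], [0.02, 0, -0.03], [0.015, 0, -0.07], [0, 0, -0.075], [0, 0, -0.075], [0, 0, 0]], rotation=[[0, 0, 0], [0, 0, 0], [0, 0, 0], [0, 0, 0], [0, 0, 0], [0, 0, 0], [0, 0, 0]])

```text
clock: 8.45
position: [0.4447, 0.2541, 0.192]
tool_rot: [3.136, 0.005, 2.933]
force: [-0.3, 0.0, -1.1]
grip_width: -0.0005
```

Run:
```python
from h import *
s=bot.observe(); print(s["clock"],s["position"],s["force"])
K,T=cal("wrist");np.savez("w3",K=K,T=T)
w=grab_frame("wrist");a=grab_frame("scene");b=grab_frame("side")
for n,i in(("wrist",w),("scene",a),("side",b)): cv2.imwrite(f"pics/{n}3.png",i)
def c(im,x,y,w,h,s): return cv2.resize(im[y:y+h,x:x+w],None,fx=s,fy=s,interpolation=cv2.INTER_CUBIC)
o=np.zeros((600,800,3),np.uint8)
o[:400,:400]=c(a,180,110,100,100,4);o[:400,400:]=c(b,225,115,100,100,4)
o[400:,:]=c(w,180,200,200,50,4)
cv2.imwrite("pics/g.png",o)
```

```text
8.45 [0.44472374 0.25410791 0.19200861] [-0.27186638  0.01398209 -1.12831371]
```

View pics/g.png

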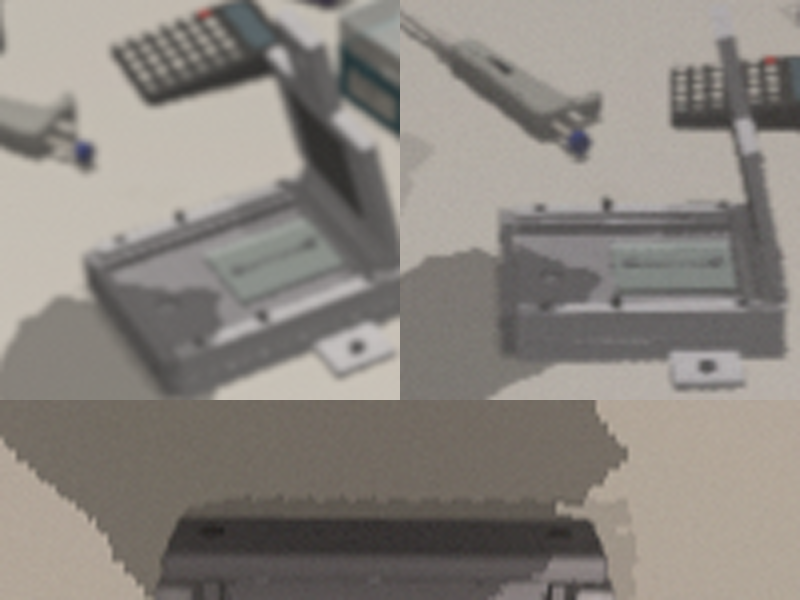

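The drawer is home and the panel is flush in all three views. The hole is at (170,300) in the left crop and (150,275) in the right. Next I compute the clamp frame, lid angle and sweep path.

Run:
```python
from h import *
S=cal("scene");D=cal("side")
c=lambda a,b,s=4:((*S,np.array([180,110])+np.array(a)/s),(*D,np.array([225,115])+np.array(b)/s))
h,e=tri(*c((168,300),(150,274)));print("hole",h,e)
bL=tri(*c((180,215),(206,204)))[0];bR=tri(*c((262,316),(216,302)))[0];v=bL-bR
print("bumpers",bL,bR,"yaw",np.arctan2(-v[0],v[1]))
for nm,a,b in(("tongue tip far/near?",(280,5),(322,12)),):
    print(nm,tri(*c(a,b)))
# old drawer hole (35 mm out) line
old=np.array([.493,.242]);d=h[:2]-old;print("travel",np.linalg.norm(d),np.arctan2(d[1],d[0]))
for uv in((385,205),(448,188),(415,215),(380,150)): print("box",onz(*S,np.array(uv)*.7,0.0),onz(*S,np.array(uv)*.7,0.06))
```

```text
hole [0.5264745  0.23149642 0.02383569] [np.float64(0.5482149945180028), np.float64(0.5531616875615448)]
bumpers [0.57148614 0.27419806 0.03877716] [0.54865031 0.17213125 0.03803184] yaw -0.22010922298456959
tongue tip far/near? (array([0.62784121, 0.24182575, 0.17404046]), [np.float64(1.0837792320238526), np.float64(1.0980468314755625)])
travel 0.03508372204779695 -0.30404934633998787
box [0.74438494 0.30161402 0.        ] [0.68774073 0.24109546 0.06      ]
box [0.8739018  0.25925356 0.        ] [0.80643732 0.20227393 0.06      ]
box [0.76408453 0.24094839 0.        ] [0.70579456 0.18549804 0.06      ]
box [0.87038739 0.45207789 0.        ] [0.80321651 0.37898906 0.06      ]
```

>>> move_arm(jaw=[255, 255, 255, 255, 255, 255, 255, 255], dp=[[0, 0, -0.0625], [-0.07, -0.005, 0], [-0.07, 0, 0], [-0.07, 0, 0], [-0.07, 0, 0], [0, 0, 0], [0, 0, 0.072], [0, 0, 0.072]], rotation=[[0, 0, 0], [0, 0, 0], [0, 0, 0], [0, 0, 0], [0, 0, 0], [0, 0, 0], [0, 0, 0], [0, 0, 0]])

```text
clock: 9.6
position: [0.6603, 0.203, 0.12]
tool_rot: [-3.141, -0.001, 2.934]
force: [1.4, 1.5, 0.0]
grip_width: 0.0
```

Run:
```python
from h import *
s=bot.observe(); print(s["clock"],s["position"],s["tool_rot"],s["force"])
a=grab_frame("scene");b=grab_frame("side");cv2.imwrite("pics/scene4.png",a);cv2.imwrite("pics/side4.png",b)
def c(im,x,y,w,h,s): return cv2.resize(im[y:y+h,x:x+w],None,fx=s,fy=s,interpolation=cv2.INTER_CUBIC)
cv2.imwrite("pics/i.png",np.hstack([c(a,200,90,100,100,4),c(b,250,85,100,100,4)]))
H=np.array([.6486,.2061,.04]);yaw=-.211;xj=np.array([np.cos(yaw),np.sin(yaw),0]);p=s["position"]-H
print("rel hinge",p@xj,p@np.array([-xj[1],xj[0],0]),p[2]+.0285)
```

```text
9.6 [0.66034159 0.20298769 0.11995538] [-3.14109222e+00 -1.12434677e-03  2.93414558e+00] [1.40530726 1.45973312 0.01990687]
rel hinge 0.01213301931973717 -0.0005841562303648775 0.10845537887125725
```

View pics/i.png

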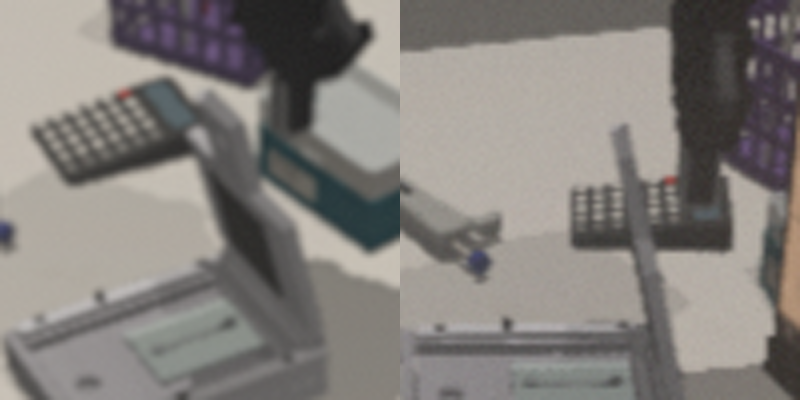

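The finger is behind the lid, about 18 mm clear, with the lid leaning at about 1.36 rad. I'll sweep along the arc.

>>> move_arm(jaw=[255, 255, 255, 255, 255, 255], dp=[[-0.024, 0, 0], [-0.024, 0, 0], [-0.026, 0, 0.0106], [-0.0234, 0, 0.0166], [-0.0196, 0, 0.021], [0, 0, 0]], rotation=[[0, 0, 0], [0, 0, 0], [0, 0, 0], [0, 0, 0], [0, 0, 0], [0, 0, 0]])

```text
clock: 10.45
position: [0.753, 0.1831, 0.0842]
tool_rot: [-3.141, -0.001, 2.933]
force: [-0.0, 0.8, -0.4]
grip_width: 0.0001
```

>>> move_arm(jaw=[255, 255, 255, 255], dp=[[-0.0151, 0, 0.0245], [-0.0099, 0, 0.027], [-0.003, 0, 0.016], [0, 0, 0]], rotation=[[0, 0, 0], [0, 0, 0], [0, 0, 0], [0, 0, 0]])

```text
clock: 10.95
position: [0.7741, 0.1789, 0.0291]
tool_rot: [-3.141, -0.002, 2.934]
force: [-0.1, -0.7, 0.9]
grip_width: -0.0001
```

I used the wrong sign: tool −x points away from the robot. Nothing was touched, so I'll reverse along the same free path.

>>> move_arm(jaw=[255, 255, 255, 255, 255, 255, 255, 255, 255], dp=[[0.003, 0, -0.016], [0.0099, 0, -0.027], [0.0151, 0, -0.0245], [0.0196, 0, -0.021], [0.0234, 0, -0.0166], [0.026, 0, -0.0106], [0.024, 0, 0], [0.024, 0, 0], [0, 0, 0]], rotation=[[0, 0, 0], [0, 0, 0], [0, 0, 0], [0, 0, 0], [0, 0, 0], [0, 0, 0], [0, 0, 0], [0, 0, 0], [0, 0, 0]])

```text
clock: 12.08
position: [0.6607, 0.2039, 0.1253]
tool_rot: [3.14, 0.002, 2.935]
force: [1.0, -0.2, 0.4]
grip_width: 0.0001
```

>>> move_arm(jaw=[255, 255, 255, 255, 255, 255], dp=[[0.024, 0, 0], [0.024, 0, 0], [0.026, 0, 0.0106], [0.0234, 0, 0.0166], [0.0196, 0, 0.021], [0, 0, 0]], rotation=[[0, 0, 0], [0, 0, 0], [0, 0, 0], [0, 0, 0], [0, 0, 0], [0, 0, 0]])

```text
clock: 12.82
position: [0.5694, 0.2224, 0.0847]
tool_rot: [-3.142, -0.0, 2.935]
force: [0.7, 0.5, -0.1]
grip_width: -0.0001
```

>>> move_arm(jaw=[255, 255, 255, 255], dp=[[0.0151, 0, 0.0245], [0.0099, 0, 0.027], [0.003, 0, 0.02], [0, 0, 0]], rotation=[[0, 0, 0], [0, 0, 0], [0, 0, 0], [0, 0, 0]])

```text
clock: 13.32
position: [0.5483, 0.2264, 0.0266]
tool_rot: [-3.141, -0.0, 2.934]
force: [-0.8, -0.3, 0.4]
grip_width: -0.0003
```

>>> move_arm(jaw=[255, 255, 255], dp=[[0, 0, 0.005], [0, 0, 0], [0, 0, 0]], rotation=[[0, 0, 0], [0, 0, 0], [0, 0, 0]])

```text
clock: 13.7
position: [0.5482, 0.2267, 0.0233]
tool_rot: [3.141, 0.0, 2.934]
force: [0.0, 1.1, -0.4]
grip_width: -0.0002
```

>>> move_arm(jaw=[255, 255, 255], dp=[[0, 0, 0.004], [0, 0, 0], [0, 0, 0]], rotation=[[0, 0, 0], [0, 0, 0], [0, 0, 0]])

```text
clock: 14.08
position: [0.5479, 0.2267, 0.0197]
tool_rot: [-3.141, -0.0, 2.934]
force: [-0.4, -0.2, 0.6]
grip_width: -0.0002
```

>>> move_arm(jaw=[255, 255, 255], dp=[[0, 0, 0.003], [0, 0, 0], [0, 0, 0]], rotation=[[0, 0, 0], [0, 0, 0], [0, 0, 0]])

```text
clock: 14.45
position: [0.5479, 0.2268, 0.0173]
tool_rot: [-3.142, -0.0, 2.934]
force: [-0.9, -0.3, 1.5]
grip_width: -0.0003
```

>>> move_arm(jaw=[255, 255, 255], dp=[[0, 0, 0.0025], [0, 0, 0], [0, 0, 0]], rotation=[[0, 0, 0], [0, 0, 0], [0, 0, 0]])

```text
clock: 14.82
position: [0.5478, 0.2268, 0.0153]
tool_rot: [-3.142, -0.0, 2.934]
force: [-3.1, 0.4, 3.5]
grip_width: 0.0002
```

>>> move_arm(jaw=[255, 255, 255], dp=[[0, 0, 0.0025], [0, 0, 0], [0, 0, 0]], rotation=[[0, 0, 0], [0, 0, 0], [0, 0, 0]])

```text
clock: 15.2
position: [0.5478, 0.2268, 0.014]
tool_rot: [3.141, -0.0, 2.934]
force: [-7.5, -0.8, 17.9]
grip_width: 0.0002
```

The lid met a hard stop, so it is shut. The stop implies the real tip is about 31 mm above the reported z. I'll lift, and move near the pin with the jaws opening.

>>> move_arm(jaw=[255, 255, 255, 0, 0, 0, 0, 0, 0, 0], dp=[[0, 0, -0.02], [0, 0, -0.07], [0, 0, -0.075], [0, 0, -0.075], [0.012, -0.066, 0], [0.012, -0.066, 0], [0.012, -0.066, 0], [0.012, -0.066, 0], [0.012, -0.066, 0], [0.006, -0.066, 0]], rotation=[[0, 0, 0], [0, 0, 0], [0, 0, 0], [0, 0, 0], [0, 0, 0], [0, 0, 0], [0, 0, 0], [0, 0, 0], [0, 0, 0], [0, 0, 0]])

```text
clock: 16.45
position: [0.4302, -0.074, 0.206]
tool_rot: [3.141, 0.001, 2.934]
force: [1.0, -0.7, 0.6]
grip_width: 0.0853
```

Run:
```python
from h import *
s=bot.observe(); print(s["clock"],s["position"],s["tool_rot"],s["grip_width"])
K,T=cal("wrist");np.savez("w5",K=K,T=T)
w=grab_frame("wrist");a=grab_frame("scene");b=grab_frame("side")
for n,i in(("wrist",w),("scene",a),("side",b)): cv2.imwrite(f"pics/{n}5.png",i)
def c(im,x,y,w,h,W,H): return cv2.resize(im[y:y+h,x:x+w],(W,H),interpolation=cv2.INTER_CUBIC)
o=np.zeros((600,800,3),np.uint8)
o[:,:500]=cv2.resize(w,(800,600))[:,150:650]
o[:300,500:]=c(a,185,110,105,105,300,300);o[300:,500:]=c(b,230,115,105,105,300,300)
cv2.imwrite("pics/j.png",o)
S=cal("scene");D=cal("side")
for A,B in(((375,374),(327,343)),((445,427),(353,407))): print("decoy head",tri((*S,np.array(A)*.7),(*D,np.array(B)*.7)))
```

```text
16.45 [ 0.43022259 -0.07395282  0.20604287] [3.14124160e+00 1.29703219e-03 2.93386339e+00] 0.08526179639871848
decoy head (array([ 0.39490148, -0.05450715,  0.10953705]), [np.float64(0.36106858429371336), np.float64(0.3672038230635984)])
decoy head (array([ 0.40170982, -0.16467331,  0.10753992]), [np.float64(0.5850599895303966), np.float64(0.6160322843633805)])
```

View pics/j.png

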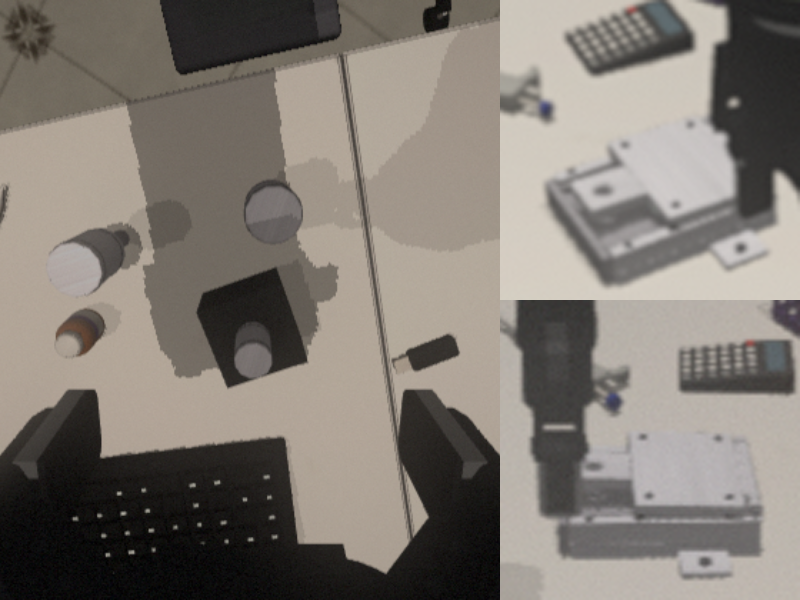

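The lid is down, with its tongue hole at (603,190) in the scene crop and (594,466) in the side crop. In the wrist view the pin head top is at about (252,360), and the decoys are clear of the jaws.

Run:
```python
from h import *
S=cal("scene");D=cal("side");w=np.load("w5.npz");W=(w["K"],w["T"])
pw=(*W,np.array([403,360])*.7)
p,e=tri(pw,(*S,[308,252.2]),(*D,[281.7,250.3]));print("pin top",p,np.round(e,2),"wrist@.092",onz(*pw,.092))
h,e=tri((*S,[221.05,176.5]),(*D,[262.9,173.1]));print("lid hole",h,np.round(e,2), "scene@46",onz(*S,[221.05,176.5],.046),"side@46",onz(*D,[262.9,173.1],.046))
s=bot.observe();R_=R.from_euler("xyz",s["tool_rot"]).as_matrix()
print("to pin (tool units)",R_.T@(np.r_[p[:2],.025]-s["position"])/.8)
```

```text
pin top [ 0.48132725 -0.08179288  0.08976102] [0.63 0.57 0.39] wrist@.092 [ 0.48024126 -0.08107013  0.092     ]
lid hole [0.52711742 0.2323205  0.05036413] [0.05 0.05] scene@46 [0.53025974 0.2367221  0.046     ] side@46 [0.52873544 0.23897977 0.046     ]
to pin (tool units) [-0.06383536  0.0046883   0.22641238]
```

>>> move_arm(jaw=[0, 0, 0, 0, 0, 0, 0], dp=[[-0.032, 0.0045, 0], [-0.0315, 0, 0], [0, 0, 0.07], [0, 0, 0.07], [0, 0, 0.07], [0, 0, 0.0165], [0, 0, 0]], rotation=[[0, 0, 0], [0, 0, 0], [0, 0, 0], [0, 0, 0], [0, 0, 0], [0, 0, 0], [0, 0, 0]])

```text
clock: 17.48
position: [0.4818, -0.0791, 0.0247]
tool_rot: [3.142, -0.0, 2.934]
force: [0.5, 0.8, 0.1]
grip_width: 0.0854
```

>>> move_arm(jaw=[255, 255, 255, 255, 255, 255], dp=[[0, 0, 0], [0, 0, 0], [0, 0, 0], [0, 0, 0], [0, 0, 0], [0, 0, 0]], rotation=[[0, 0, 0], [0, 0, 0], [0, 0, 0], [0, 0, 0], [0, 0, 0], [0, 0, 0]], squeeze=80)

```text
clock: 18.23
position: [0.4817, -0.0804, 0.025]
tool_rot: [-3.141, 0.001, 2.933]
force: [-3.7, -6.7, 16.7]
grip_width: 0.0223
```

>>> move_arm(jaw=[255, 255, 255, 255, 255, 255, 255, 255], dp=[[0, 0, -0.04], [0, 0, -0.0425], [0, 0, -0.0425], [0.0127, 0.0628, 0], [0.0127, 0.0628, 0], [0.0127, 0.0628, 0], [0.0127, 0.0628, 0], [0.0127, 0.0628, 0]], rotation=[[0, 0, 0], [0, 0, 0], [0, 0, 0], [0, 0, 0], [0, 0, 0], [0, 0, 0], [0, 0, 0], [0, 0, 0]])

```text
clock: 19.23
position: [0.4833, 0.1787, 0.1244]
tool_rot: [3.141, 0.0, 2.934]
force: [1.1, -0.5, -1.1]
grip_width: 0.0221
```

>>> move_arm(jaw=[255, 255], dp=[[0, 0, 0], [0, 0, 0]], rotation=[[0, 0, 0], [0, 0, 0]])

```text
clock: 19.48
position: [0.4834, 0.1764, 0.1242]
tool_rot: [-3.141, -0.0, 2.934]
force: [-0.2, -0.7, -0.7]
grip_width: 0.022
```

Run:
```python
from h import *
s=bot.observe(); print(s["clock"],s["position"],s["tool_rot"],s["grip_width"],s["force"])
K,T=cal("wrist");np.savez("w6",K=K,T=T)
w=grab_frame("wrist");a=grab_frame("scene");b=grab_frame("side")
for n,i in(("wrist",w),("scene",a),("side",b)): cv2.imwrite(f"pics/{n}6.png",i)
def c(im,x,y,w,h,W,H): return cv2.resize(im[y:y+h,x:x+w],(W,H),interpolation=cv2.INTER_CUBIC)
o=np.zeros((600,800,3),np.uint8)
o[:,:450]=c(w,230,150,150,200,450,600)
for k,(n,i) in enumerate((("scene",a),("side",b))):
    u=proj(*cal(n),s["position"]).astype(int);x,y=u[0]-50,u[1]-45; print(n,"crop",x,y)
    o[k*300:k*300+300,450:]=c(i,x,y,105,90,350,300)
cv2.imwrite("pics/k.png",o)
```

```text
19.475 [0.48335446 0.17640246 0.12418174] [-3.14112942e+00 -4.03892314e-05  2.93387948e+00] 0.021975625121430524 [-0.20466544 -0.65622323 -0.70822004]
scene crop 168 126
side crop 199 114
```

View pics/k.png

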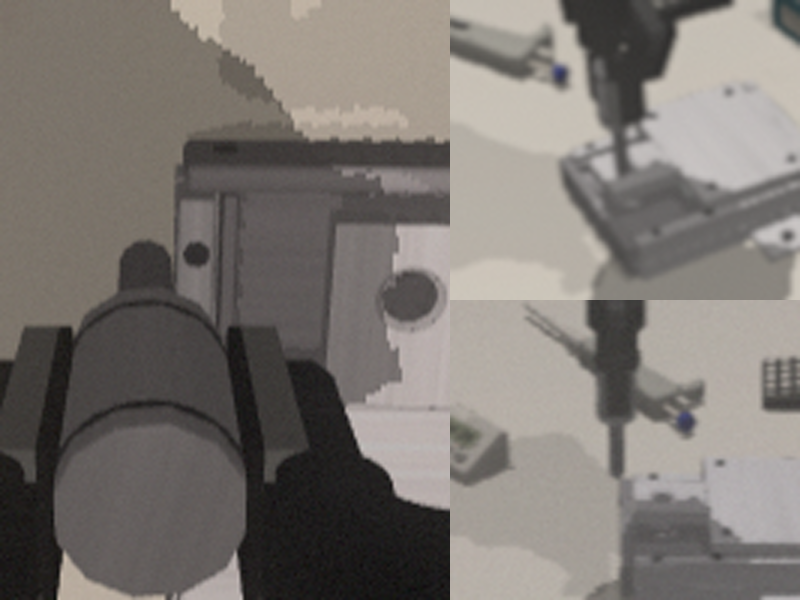

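The pin is held upright. In the wrist crop the lid hole is at (412,298) and the shank foot at about (145,245). The foot is at (173,172) in the scene crop and (165,175) in the side crop.

Run:
```python
from h import *
S=cal("scene");D=cal("side");w=np.load("w6.npz");W=(w["K"],w["T"])
f=lambda u,v:np.array([230,150])+np.array([u,v])/3
for z in(.046,.0505): print("lid hole wrist",z,onz(*W,f(412,298),z))
print("lid hole 3view",tri((*W,f(412,298)),(*S,[221.05,176.5]),(*D,[262.9,173.1])))
t,e=tri((*S,[168+173/3.333,126+172/3.333]),(*D,[199+165/3.333,114+175/3.333]));print("tip",t,e)
p=bot.observe()["position"]
for z in(.095,.105,.11): print("tip pred in crop if on axis",z,(proj(*W,np.r_[p[:2],z])-[230,150])*3)
print("head top pred",(proj(*W,np.r_[p[:2],.191])-[230,150])*3)
print("bumper z.039",onz(*W,f(197,254),.039))
```

```text
lid hole wrist 0.046 [0.52961644 0.23627912 0.046     ]
lid hole wrist 0.0505 [0.52754334 0.23549928 0.0505    ]
lid hole 3view (array([0.52855017, 0.23557267, 0.04794986]), [np.float64(0.5240220088018083), np.float64(0.34290091845549786), np.float64(0.2887610896468944)])
tip [0.48093943 0.17141972 0.11071701] [np.float64(0.29121149926517953), np.float64(0.28955341632450116)]
tip pred in crop if on axis 0.095 [140.59181918 242.3985978 ]
tip pred in crop if on axis 0.105 [140.22718577 259.73597559]
tip pred in crop if on axis 0.11 [140.03191683 269.02051003]
head top pred [134.77814739 518.82369407]
bumper z.039 [0.50914571 0.18477507 0.039     ]
```

>>> move_arm(jaw=[255, 255, 255, 255, 255, 255], dp=[[-0.0197, 0.042, 0], [-0.0197, 0.042, 0], [0, 0, 0], [0, 0, 0.03], [0, 0, 0.028], [0, 0, 0]], rotation=[[0, 0, 0], [0, 0, 0], [0, 0, 0], [0, 0, 0], [0, 0, 0], [0, 0, 0]])

```text
clock: 20.38
position: [0.5274, 0.2346, 0.0767]
tool_rot: [-3.14, -0.002, 2.932]
force: [-0.5, -0.3, 0.1]
grip_width: 0.0218
```

Run:
```python
from h import *
s=bot.observe(); print(s["clock"],s["position"],s["force"])
K,T=cal("wrist");np.savez("w7",K=K,T=T)
w=grab_frame("wrist");a=grab_frame("scene");b=grab_frame("side")
for n,i in(("wrist",w),("scene",a),("side",b)): cv2.imwrite(f"pics/{n}7.png",i)
```

```text
20.375 [0.52735526 0.23458347 0.0767221 ] [-0.47474849 -0.29463901  0.08315455]
```

>>> move_arm(jaw=[255, 255, 255, 255], dp=[[0, 0, 0.005], [0, 0, 0.005], [0, 0, 0], [0, 0, 0]], rotation=[[0, 0, 0], [0, 0, 0], [0, 0, 0], [0, 0, 0]])

```text
clock: 21.02
position: [0.5282, 0.2362, 0.0698]
tool_rot: [-3.142, 0.0, 2.934]
force: [-0.2, -0.0, -0.4]
grip_width: 0.0223
```

>>> move_arm(jaw=[255, 255, 255], dp=[[0, 0, 0.005], [0, 0, 0], [0, 0, 0]], rotation=[[0, 0, 0], [0, 0, 0], [0, 0, 0]])

```text
clock: 21.4
position: [0.5281, 0.2362, 0.0657]
tool_rot: [-3.141, -0.0, 2.934]
force: [-0.6, -0.1, -0.7]
grip_width: 0.0221
```

>>> move_arm(jaw=[255, 255, 255], dp=[[0, 0, 0.005], [0, 0, 0], [0, 0, 0]], rotation=[[0, 0, 0], [0, 0, 0], [0, 0, 0]])

```text
clock: 21.78
position: [0.5282, 0.2362, 0.0617]
tool_rot: [-3.142, -0.0, 2.934]
force: [-0.2, -0.0, -0.7]
grip_width: 0.0223
```

>>> move_arm(jaw=[255, 255, 255], dp=[[0, 0, 0.005], [0, 0, 0], [0, 0, 0]], rotation=[[0, 0, 0], [0, 0, 0], [0, 0, 0]])

```text
clock: 22.15
position: [0.5282, 0.2362, 0.0577]
tool_rot: [-3.142, -0.0, 2.934]
force: [-0.4, -0.1, -0.6]
grip_width: 0.022
```

>>> move_arm(jaw=[255, 255, 255, 255], dp=[[0, 0, 0.008], [0, 0, 0.007], [0, 0, 0], [0, 0, 0]], rotation=[[0, 0, 0], [0, 0, 0], [0, 0, 0], [0, 0, 0]])

```text
clock: 22.65
position: [0.5281, 0.2362, 0.0457]
tool_rot: [-3.141, -0.0, 2.934]
force: [-0.1, -0.0, -1.2]
grip_width: 0.0223
```

>>> move_arm(jaw=[255, 255, 255], dp=[[0, 0, 0.005], [0, 0, 0], [0, 0, 0]], rotation=[[0, 0, 0], [0, 0, 0], [0, 0, 0]])

```text
clock: 23.02
position: [0.5281, 0.2362, 0.0417]
tool_rot: [-3.141, -0.0, 2.934]
force: [0.1, -0.5, -2.0]
grip_width: 0.0221
```

>>> move_arm(jaw=[255, 255, 255], dp=[[0, 0, 0.005], [0, 0, 0], [0, 0, 0]], rotation=[[0, 0, 0], [0, 0, 0], [0, 0, 0]])

```text
clock: 23.4
position: [0.5281, 0.2362, 0.0376]
tool_rot: [-3.141, -0.0, 2.934]
force: [0.2, -1.0, -1.5]
grip_width: 0.0222
```

>>> move_arm(jaw=[255, 255, 255], dp=[[0, 0, 0.005], [0, 0, 0], [0, 0, 0]], rotation=[[0, 0, 0], [0, 0, 0], [0, 0, 0]])

```text
clock: 23.78
position: [0.5281, 0.2361, 0.0337]
tool_rot: [-3.141, -0.0, 2.934]
force: [0.7, -1.9, -2.2]
grip_width: 0.0222
```

>>> move_arm(jaw=[255, 255, 255], dp=[[0, 0, 0.005], [0, 0, 0], [0, 0, 0]], rotation=[[0, 0, 0], [0, 0, 0], [0, 0, 0]])

```text
clock: 24.15
position: [0.5281, 0.2361, 0.0296]
tool_rot: [-3.141, -0.0, 2.934]
force: [-0.2, -3.5, -1.7]
grip_width: 0.0221
```

>>> move_arm(jaw=[255, 255, 255], dp=[[0, 0, 0.004], [0, 0, 0], [0, 0, 0]], rotation=[[0, 0, 0], [0, 0, 0], [0, 0, 0]])

```text
clock: 24.52
position: [0.528, 0.236, 0.0263]
tool_rot: [-3.141, -0.0, 2.934]
force: [-0.7, -4.6, -2.3]
grip_width: 0.0224
```

>>> move_arm(jaw=[255, 255, 255], dp=[[0, -0.0013, 0], [0, 0, 0.004], [0, 0, 0]], rotation=[[0, 0, 0], [0, 0, 0], [0, 0, 0]])

```text
clock: 24.9
position: [0.528, 0.2356, 0.0233]
tool_rot: [3.141, 0.0, 2.934]
force: [-0.7, -0.4, 0.5]
grip_width: 0.0221
```

>>> move_arm(jaw=[255, 255, 255], dp=[[0, 0, 0.004], [0, 0, 0], [0, 0, 0]], rotation=[[0, 0, 0], [0, 0, 0], [0, 0, 0]])

```text
clock: 25.28
position: [0.5281, 0.2356, 0.0207]
tool_rot: [3.141, 0.0, 2.934]
force: [-5.5, -1.9, 14.8]
grip_width: 0.0224
```

>>> move_arm(jaw=[255, 255, 255, 255], dp=[[0, 0, 0], [0, 0, 0.0025], [0, 0, 0], [0, 0, 0]], rotation=[[0, 0, 0], [0, 0, 0], [0, 0, 0], [0, 0, 0]], squeeze=110)

```text
clock: 25.78
position: [0.5282, 0.2357, 0.0199]
tool_rot: [3.14, 0.0, 2.934]
force: [-12.9, -2.8, 39.8]
grip_width: 0.0217
```

Run:
```python
from h import *
s=bot.observe(); print(s["clock"],s["position"],s["force"],s["moment"])
a=grab_frame("scene");b=grab_frame("side");w=grab_frame("wrist")
for n,i in(("wrist",w),("scene",a),("side",b)): cv2.imwrite(f"pics/{n}8.png",i)
def c(im,x,y,w,h,W,H): return cv2.resize(im[y:y+h,x:x+w],(W,H),interpolation=cv2.INTER_CUBIC)
cv2.imwrite("pics/l.png",np.vstack([np.hstack([c(a,185,125,90,67,400,298),c(b,230,130,90,67,400,298)]),c(w,180,140,200,75,800,300)]))
```

```text
25.775 [0.52818738 0.23570283 0.01989747] [-12.89219459  -2.8183643   39.75262014] [-8.67465941e-01  2.75934352e+00 -1.26516793e-03]
```

View pics/l.png

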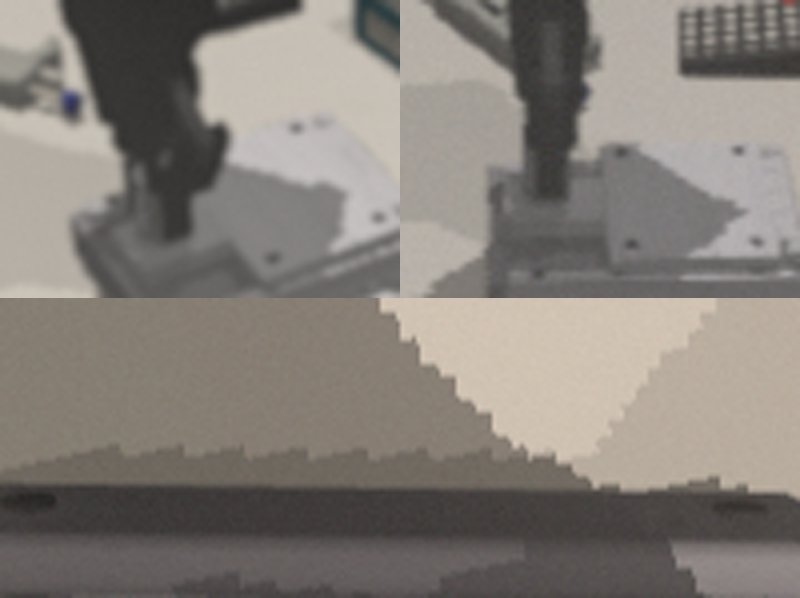

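>>> move_arm(jaw=[255, 255, 255, 255], dp=[[0, 0, -0.001], [0, 0, 0], [0, 0, 0], [0, 0, 0]], rotation=[[0, 0, 0], [0, 0, 0], [0, 0, 0], [0, 0, 0]])

```text
clock: 26.42
position: [0.5282, 0.2356, 0.0203]
tool_rot: [3.14, 0.0, 2.934]
force: [-10.6, -1.8, 32.0]
grip_width: 0.0215
```

Run:
```python
from h import *
s=bot.observe(); print(s["clock"],s["position"],s["tool_rot"],s["force"],s["grip_width"])
if 12<s["force"][2]<45 and s["position"][2]<.022: print(workorder.job_done())
```

```text
26.425 [0.52819472 0.23564852 0.02034588] [3.14049028e+00 4.45048529e-04 2.93390038e+00] [-10.64540782  -1.8361178   32.03346703] 0.021470856584717007
the job is handed in; nothing more can be done
None
```

I pushed the drawer home, folded the lid down and drove the small pin through the lid, drawer and base. I handed the job in at 26.4 s, still gripping the pin and pressing it down. No verdict was reported.

**Last checks**
- **Drawer:** home and flush with the base in all three views after the push. The last pictures show nothing to suggest it has moved since.
- **Lid:** looks level in the last pictures.
- **Pin:** the foot is at about 3 to 5 mm over the bench. That comes from the arm's reported height, because the foot can't be seen inside the base. The tool's tilt is below 0.01 rad.
- **Press and grip:** the wrist reads about 32 N vertical load and 11 N sideways. The grip is set to 110 N, on a measured width of 21.5 mm.

**What disagreed or went wrong**
- **Reported height:** the fingertips sit about 28 to 31 mm above the reported TCP height. I found this when the first drawer push passed over the panel without touching it, and corrected for it from then on.
- **Lid sweep:** my first sweep went the wrong way, away from the robot. It touched nothing, and I reversed it.
- **Forces:** the drawer push reached about 75 N at the wrist against its hard stop, below the 120 N limit. The pin press briefly read about 42 N in all at the wrist, so I eased it. The 40 N limit applies to the arm and gripper body, which I saw touching nothing.
- **Grip width:** it reads about 2 mm under the 24 mm head. I did not find out why.

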